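# Clear the gate of the plate carrier, unlatch it and hold it open

### The arm

A 7-joint arm with a two-finger parallel gripper is mounted at the origin on a cart in front of the work surface, level with it; the furniture and walls round the work are solid. World frame = base frame: x ahead of the robot, y to its left, z up, the work surface at z = 0. Lengths are in m, angles in rad, forces in N, time in s.
With the tool pointing down it reaches from about 0.4 to 0.9 m from the base axis. Payload 5.5 kg.
Tool frame: the origin (TCP) lies at the very end of the fingers, on their centre line; the grasp point (between the pads) lies 19 mm behind it; z points along the fingers, y is the line along which they close (so a half turn about z gives the same grasp; the last joint's range is limited). The gripper opens to 92 mm and grips with 3 to 60 N. Pads are 19 mm wide; open, the fingers measure 130 mm over their backs; the gripper's body (75 mm by 190 mm) begins 47 mm behind the grasp point.
Start: joints at [1.436, 0.501, -0.427, 1.55, 0.221, 1.138, -0.21], TCP at [0.252, -0.599, 0.227] pointing down, gripper open.
Joint ranges: [-2.88, 2.88], [-0.31, 2.03], [-1.54, 1.56], [0.2, 2.42], [-1.41, 4.55], [0.19, 2.02], [-2.57, 2.57]. Speed limits (rad/s): [2.57, 2.57, 3.14, 3.14, 3.14, 3.14, 3.14].

### API

Orientations are given as a unit quaternion [x, y, z, w].
In Python, from workcell import robot gives the robot as it stands. The module is installed in compiled form; this text tells all that it offers.
- The arm moves only by the shell command python3 -m crank 'ROWS' [FORCE]. ROWS is JSON, a list of rows, each a list of 3 entries, a list of its own where there are three numbers: the shift along the world's x, y, z as a fraction of full scale, then the turn, a rotation vector about the world's x, y, z as a fraction of full scale, then the gripper's target within -1 to 1 (shut at 1, half-way at 0, fully open at -1). A call has 1 to 8 rows; each row shifts and turns the commanded pose from where the row before left it; what a row does not reach is not made up. Full scale, the value 1, is 0.1 m for a shift and 45 degrees for a turn. A row lasts 1/12 s, in which the tool goes at most 41.7 mm and 7.16 degrees, less where a joint would pass 70% of its speed; a pose out of reach is approached as far as the arm can. A call with a number of a shift or a turn outside -1 to 1 is refused whole. A call with a gripper value outside its range is refused whole. The fingers move at their own pace and stop on an object; FORCE is the grip in N (left out, the last holds). Time passes only in rows, so rows that do not move let the fingers close. It gives the time, the measured TCP pose, the force, the opening and the grip force at its end, in the units of the state.
- robot.observe(): the state, without advancing time (a new reading comes with each control period).
- robot.snapshot(name): name is "scene" or "top" or "wrist"; returns a dict with "image" (480x640x3 uint8, red, green, blue), "depth" (480x640 float32, m along the optical axis (not along the pixel's ray), 0 where there is no reading), "vfov" (degrees; the focal length in pixels is half the picture's height over the tangent of half this angle, whatever the lens; pixels are square), "cx", "cy" (the principal point, pixels), "rvec" (rotation vector, rad) and "tvec" (3), from world to camera coordinates, as OpenCV has them; the wrist camera has in their place "T_tool_cam" (4x4, takes a point from camera to tool coordinates, whose origin is the TCP and whose axes are the flange's). Camera axes: x right, y down, z forward; pixel columns grow to the right and rows downward; lengths in m; the calibration is good to about 2 mm. A picture is of the moment at which its call begins: read the wrist's pose just before it.
- robot.hand_in(): hands the job in; it is judged then, once.
The state is a dict: "time": time; "qpos": joint angles; "qvel": joint speeds; "joint_efforts": joint torques, N m; "position": TCP position; "orientation": TCP orientation; "force": force on the tool from outside, world axes, zero at the start; "wrist_torque": the same for the moment, N m; "grip_width": opening from 0.0 (shut) to 1.0 (fully open); "grasp_force": force on a finger pad.
Only numpy, scipy, OpenCV 4.12 (cv2) and the standard library are available. Lean on these libraries where they do the work, as an engineer would, in place of code of your own. Each camera call takes 0.05 s, during which the arm holds its last target. There are 200 camera calls.

### The job

Hang the wire slide rack by its handle on both prongs of the drain stand, keeping it upright, so that it is out of the way of the plate carrier's gate. Then squeeze the safety catch, the one next to the gate's hinge, until it snaps in and stays, then the main catch in the same way, and swing the gate out past its detent by its upright pull. The gate shuts itself, so finish while still holding the pull with the gate wide open, a right angle or a little more from shut; never let the rack knock against the carrier, and leave the beaker, the open dish and the spirit lamp where they stand.

Things in the scene. Friction and masses are not known exactly. Their poses are not given: they have to be found in the camera images.
- slide_rack: Loose stainless slide rack holding glass slides, about 0.18 kg, standing in front of the gate: a low wire tray 58 (x) x 84 (y) x 32 mm high with a fixed bail handle, two 5 mm uprights at y = +-42 mm rising to a level 5 mm bar along y whose centre is 160 mm above the underside. Origin: centre of the underside, z up.
- rack_grip (a point): Middle of the bail's level bar, 160 mm above the rack's underside; axes as the rack's. A black sleeve 12 mm thick covers y = -17 to 17 mm of the bar and is the place to grip (across x); the bare 5 mm wire to either side of it, out to the uprights at +-42 mm, hangs on the prongs.
- drain_stand: Fixed steel stand: a drip tray with 12 mm high rim (x -140 to 30 mm, y -58 to 58 mm), a 12 mm post at the origin with a 64 mm crossbar along y on top, its centre 228 mm up, and two prongs of 6 mm bar, 58 mm apart (y = -29 and 29 mm), that run from the crossbar toward the stand's -x. Origin: foot of the post on the bench.
- hook_seat (a point): Where the middle of the rack's bar lies when hung: midway between the prongs, at x -85, z 217.5 mm of the stand; axes as the stand's. From here each prong has a level seat from x 12 to -12 mm and an upturned tip ending at x -23, z +23 mm; behind, it rises to z +14 mm. Bring the bar, along y, in over the tips from -x (tray below the prongs), then lower it onto the seats.
- carrier: Fixed steel wire carrier for culture dishes, 244 mm wide (y), 146 mm deep (x), its top rail at z = 122 mm; open at the top, its gate on the -x side. At the +y front corner the detent sticks out 85 mm to +y, up to z = 103 mm. Origin: centre of the underside on the bench.
- safety_grip (a point): Point to squeeze the safety catch: midway between its two upright black tabs, at carrier x -52, y +55, z 166 mm; axes as the carrier's. They stand side by side along y, each 20 mm wide (x) and 6 mm thick, from 127 to 185 mm above the bench; their outer faces are at y = +-25 mm from here and come in to +-15 mm. Ears of the gate beside the catch reach up to z = 143 mm, so stay above.
- main_grip (a point): The same point of the main catch, which is alike in all: carrier x -52, y -45, z 166 mm. A lock bar keeps the main catch from being squeezed until the safety catch is in.
- safety_catch (a joint): How far each tab of the safety catch is squeezed in, m: 0 out (latched) to 0.010 in (bolts drawn). Both tabs always move together; a grip of about 8 N does it, and past the middle the catch snaps on and stays there by itself.
- main_catch (a joint): The same for the main catch: 0 latched, 0.010 drawn, stays there.
- gate (a joint): Angle of the gate, rad: 0 shut, grows as its free end swings out toward the carrier's -x, end stop 1.85. A spring always pulls it shut (1.3 N at the pull when shut, 2 N when wide). A spring detent resists from 0.65 to 0.85 rad (up to about 6 N at the pull); let go beyond it, the gate falls back and stands at about 1.05. Needed: 1.5 or more.
- gate_hinge (a point): On the gate's upright hinge axis, at carrier x -52, y +112, z 166 mm, at the carrier's +y corner; axes as the carrier's (it does not turn with the gate).
- pull: The gate's upright round pull, which turns with the gate; origin on its axis, 172 mm above the bench; axes as the gate's. Seen from above the hinge axis is at x +65, y +193 mm from it; shut, the gate's axes agree with the carrier's. A black sleeve 17 mm in diameter reaches from z = 141 to 196 mm; a leg joins it to the gate at z = 104 mm; the gate's face is 39 mm behind its axis (+x).
- beaker: Loose 600 ml glass beaker, 94 mm across, 124 mm high, at the left. Leave it. Origin: centre of its underside.
- open_dish: Loose open culture dish with red agar, 90 mm across, 16 mm high, at the left. Leave it. Origin: centre of its underside.
- lamp: Loose glass spirit lamp, 72 mm across, 72 mm high, behind at the right. Leave it. Origin: centre of its underside.

How it is judged:
By the outcome, as a careful person would: the job done as asked, in the order asked, and still so for the second after the job is handed in, while the arm keeps its last pose, push and grip.
It also fails if it takes over 69 s, if anything falls off the work surface, if the arm or the gripper's body presses on something with over 40 N, if the wrist force passes 120 N, or if a joint passes its speed limit or range.

## Working session

There is one attempt and no reset: what is moved stays moved. The work goes in short steps, Python scripts to look and compute and a shell command to move; the robot and the scene stay as the last step left them, time stands still between calls to the robot, and variables do not carry over. Pictures are saved under pics/ and viewed, at most 10 in all, crops included, and the job is handed in when it is done.

```bash
mkdir -p pics; cat > h.py <<'E'
import numpy as np, cv2
from workcell import robot
from scipy.spatial.transform import Rotation as R
def snap(n):
    o=robot.observe(); s=robot.snapshot(n)
    f=240/np.tan(np.radians(s['vfov'])/2)
    if 'rvec' in s:
        A=R.from_rotvec(np.ravel(s['rvec'])).as_matrix(); t=np.ravel(s['tvec']); Rc=A.T; tc=-A.T@t
    else:
        T=np.array(s['T_tool_cam']); Rt=R.from_quat(o['orientation']).as_matrix()
        Rc=Rt@T[:3,:3]; tc=Rt@T[:3,3]+np.array(o['position'])
    v,u=np.mgrid[:480,:640]; d=s['depth']
    P=np.stack([(u-s['cx'])/f*d,(v-s['cy'])/f*d,d],-1)@Rc.T+tc
    P[d==0]=np.nan
    return s['image'],P
def save(im,n): cv2.imwrite('pics/'+n,im[:,:,::-1])
E
python3 - <<'E'
from h import *
for n in('scene','top'):
    im,P=snap(n); save(im,n+'0.png'); np.save(n+'0.npy',P)
print(robot.observe())
E
```

```text
{'time': 0.1, 'qpos': array([ 1.43622989,  0.50171962, -0.42679083,  1.55132631,  0.22081239,
        1.13828228, -0.21029113]), 'qvel': array([-1.99200724e-04, -2.34645453e-03, -1.37349677e-03, -3.41431435e-03,
        7.24937704e-04,  4.55831751e-05,  1.63456604e-03]), 'joint_efforts': array([-1.13636622e-02, -5.67872965e+01, -5.83857670e+00, -2.79914796e+01,
       -6.89986674e-02,  2.40652525e-02,  3.75776483e-05]), 'position': array([ 0.25149824, -0.59871081,  0.22581017]), 'orientation': array([ 9.80283146e-01,  1.97596166e-01, -1.47024761e-04, -8.28948457e-04]), 'force': array([-0.58008317, -0.50116647,  0.31841478]), 'wrist_torque': array([-0.09030029, -0.07905676, -0.01889455]), 'grasp_force': 0.0, 'grip_width': 0.9970569939916264}
```

View pics/scene0.png

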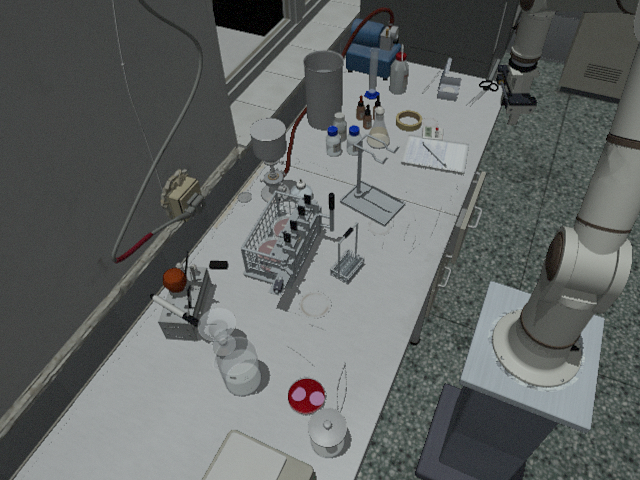

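View pics/top0.png

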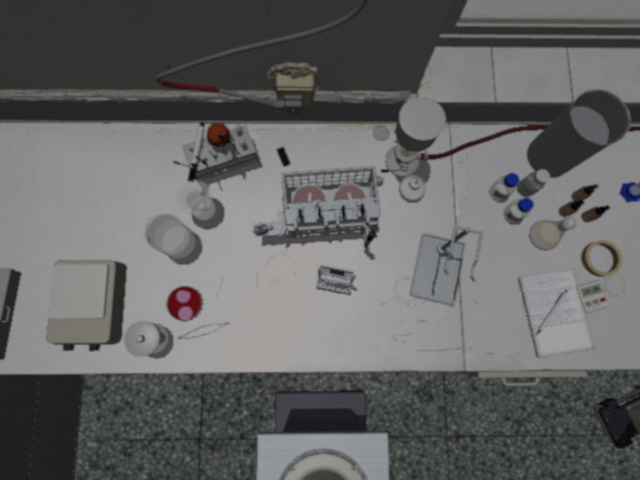

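The scene shows the rack in front of the carrier and the stand at its right. In the top picture, with +x up and +y left, the rack handle is at about (337,272), the catches at (305,212) and (347,212), the pull at (370,238) and the stand at (445,260). I'll use depth for positions.

```bash
python3 - <<'E'
from h import *
im=cv2.imread('pics/top0.png'); P=np.load('top0.npy')
def reg(n,u0,u1,v0,v1,z0,z1,dark=False):
    Q=P[v0:v1,u0:u1]; m=(Q[...,2]>z0)&(Q[...,2]<z1)
    if dark: m&=im[v0:v1,u0:u1].max(-1)<60
    q=Q[m]
    if len(q)<3: print(n,len(q));return
    r=cv2.minAreaRect(q[:,:2].astype(np.float32))
    print(n,len(q),'med',np.median(q,0).round(4),'min',q.min(0).round(3),'max',q.max(0).round(3),'rect',np.round(r[0],4),np.round(r[1],3),round(r[2],1))
reg('rackhandle',305,365,255,300,.14,.18)
reg('rackhandle dark',305,365,255,300,.12,.18,True)
reg('rack tray',305,365,255,300,.01,.05)
reg('stand hi',405,500,220,310,.19,.26)
reg('stand tray',405,500,220,310,.004,.03)
reg('tabs S',285,325,195,235,.15,.2)
reg('tabs M',326,362,195,235,.15,.2)
reg('pull',358,385,220,260,.13,.21)
reg('carrier rail',250,390,160,240,.11,.13)
c=cv2.resize(im[150:315,250:490],None,fx=3.3,fy=3.3,interpolation=cv2.INTER_CUBIC)
cv2.imwrite('pics/crop.png',c)
E
```

```text
rackhandle 136 med [ 0.5248 -0.0317  0.1638] min [ 0.515 -0.075  0.142] max [0.535 0.011 0.17 ] rect [ 0.5255 -0.032 ] [0.088 0.012] 77.3
rackhandle dark 49 med [ 0.5249 -0.0316  0.1665] min [ 0.52  -0.045  0.163] max [ 0.532 -0.018  0.17 ] rect [ 0.5253 -0.0316] [0.029 0.008] 78.7
rack tray 403 med [ 0.5185 -0.0322  0.0288] min [ 0.489 -0.078  0.01 ] max [0.561 0.016 0.047] rect [ 0.5257 -0.032 ] [0.087 0.058] 78.6
stand hi 402 med [ 0.5736 -0.3122  0.2295] min [ 0.495 -0.344  0.191] max [ 0.616 -0.259  0.242] rect [ 0.5567 -0.3024] [0.064 0.115] 76.4
stand tray 2138 med [ 0.5534 -0.3041  0.0061] min [ 0.449 -0.472  0.004] max [ 0.686 -0.213  0.028] rect [ 0.5682 -0.3427] [0.258 0.237] 89.7
tabs S 70 med [0.6586 0.011  0.1822] min [0.65  0.004 0.154] max [0.672 0.057 0.188] rect [0.6617 0.0303] [0.02  0.052] 4.2
tabs M 44 med [ 0.6651 -0.0481  0.1806] min [ 0.657 -0.09   0.152] max [ 0.679 -0.044  0.19 ] rect [ 0.6679 -0.0664] [0.019 0.046] 3.6
pull 91 med [ 0.6053 -0.108   0.1882] min [ 0.599 -0.118  0.134] max [ 0.652 -0.102  0.201] rect [ 0.6251 -0.1114] [0.016 0.052] 86.3
carrier rail 2109 med [ 0.6889 -0.0206  0.1221] min [ 0.632 -0.14   0.11 ] max [0.796 0.099 0.13 ] rect [ 0.7075 -0.0205] [0.162 0.234] 3.9
```

View pics/crop.png

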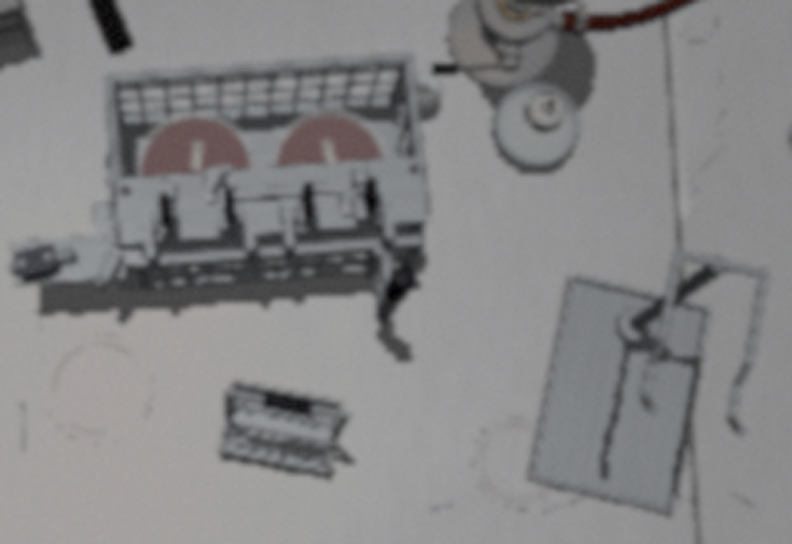

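```bash
python3 -m crank '[[[0.2,0.3,0.3],[0,0,0.155],-1],[[0.2,0.3,0.3],[0,0,0.155],-1],[[0.2,0.3,0.3],[0,0,0.155],-1],[[0.2,0.3,0.3],[0,0,0.155],-1],[[0.2,0.3,0.3],[0,0,0.155],-1],[[0.2,0.3,0.3],[0,0,0.155],-1],[[0.2,0.3,0.3],[0,0,0.155],-1],[[0.2,0.3,0.3],[0,0,0.155],-1]]' 20
python3 -m crank '[[[0,0,0],[0,0,0],-1],[[0,0,0],[0,0,0],-1],[[0,0,0],[0,0,0],-1]]'
python3 - <<'E'
from h import *
im,P=snap('wrist'); save(im,'w1.png'); np.save('w1.npy',P)
print(np.round(robot.snapshot('wrist')['T_tool_cam'],3))
E
```

```text
time: 0.77
position: [0.3943, -0.3843, 0.441]
orientation: [0.772, 0.636, -0.0, -0.0]
force: [0.9, -1.5, 0.2]
grip_width: 0.997
grasp_force: 0.0
time: 1.02
position: [0.3933, -0.3864, 0.4393]
orientation: [0.774, 0.633, -0.0, -0.0]
force: [-0.0, -0.3, -0.1]
grip_width: 0.999
grasp_force: 0.0
[[ 0.001 -0.959 -0.284  0.078]
 [ 1.     0.     0.001  0.001]
 [-0.001 -0.284  0.959 -0.159]
 [ 0.     0.     0.     1.   ]]
```

View pics/w1.png

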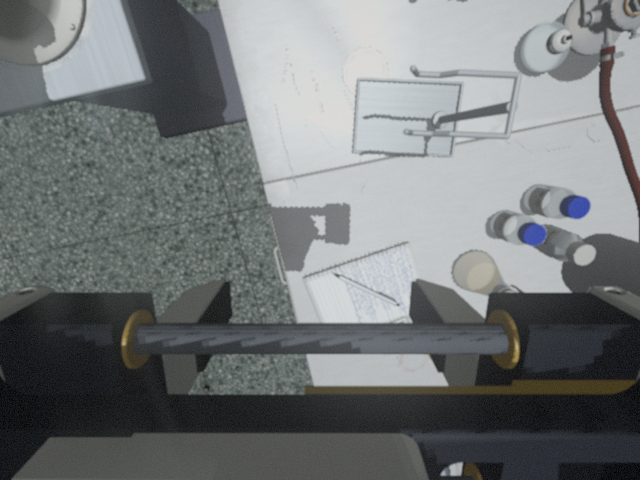

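The stand is clearly visible: prong tips at about (413,70) and (408,132), crossbar at about (517,105).

```bash
python3 - <<'E'
from h import *
P=np.load('w1.npy')
def rect(n,q):
    r=cv2.minAreaRect(q[:,:2].astype(np.float32)); print(n,len(q),np.round(r[0],4),np.round(r[1],4),round(r[2],1),'z',q[:,2].min().round(3),np.median(q[:,2]).round(4),q[:,2].max().round(3))
Q=P[50:150,395:530].reshape(-1,3); q=Q[(Q[:,2]>.19)&(Q[:,2]<.26)]; rect('all',q)
th=np.radians(-13.6)
for it in range(3):
    x=np.array([np.cos(th),np.sin(th)]); y=np.array([-x[1],x[0]])
    a=q[:,:2]@x; b=q[:,:2]@y; bm=(b.min()+b.max())/2
    m=(a<a.max()-.02); lo=m&(b<bm); hi=m&(b>bm)
    fl=[np.polyfit(a[k],b[k],1) for k in (lo,hi)]; th+=np.mean([f[0] for f in fl])
print('yaw',np.degrees(th),'prong b',np.median(b[lo]),np.median(b[hi]),'a',a.min(),a.max())
# a: crossbar band & seat z-profile
for k in np.arange(a.min(),a.max(),.008):
    s=(a>=k)&(a<k+.008); print(round(a.max()-k,3),s.sum(),np.median(q[s,2]).round(4))
am=a.max()-.006 # crossbar axis guess (half-thick)
c=(np.median(b[lo])+np.median(b[hi]))/2
print('seat via tip',(a.min()+.023)*x+c*y,'via bar',(a.max()-.091+.0)*x+c*y)
t=P[75:160,350:465].reshape(-1,3); t=t[(t[:,2]>.004)&(t[:,2]<.02)]; rect('tray',t)
E
```

```text
all 1997 [ 0.5584 -0.3016] [0.0641 0.1158] 76.3 z 0.19 0.2305 0.242
yaw -13.589406710566932 prong b -0.19108865301093747 -0.1337369352116835 a 0.5556931409991409 0.671539756327337
0.116 86 0.2393
0.108 53 0.2221
0.1 90 0.2154
0.092 88 0.2154
0.084 116 0.2161
0.076 138 0.2244
0.068 110 0.2313
0.06 107 0.2314
0.052 102 0.2313
0.044 98 0.2315
0.036 98 0.2314
0.028 106 0.2313
0.02 97 0.2316
0.012 642 0.2303
0.004 66 0.2309
seat via tip [ 0.52433141 -0.29383709] via bar [ 0.52612633 -0.29427098]
tray 6182 [ 0.5577 -0.2986] [0.1209 0.1774] 76.3 z 0.004 0.0054 0.02
```

```bash
python3 -m crank '[[[0.15,0.4,-0.1],[0,0,0],-1],[[0.15,0.4,-0.1],[0,0,0],-1],[[0.15,0.4,-0.2],[0,0,0],-1],[[0.15,0.4,-0.2],[0,0,0],-1],[[0.15,0.4,-0.2],[0,0,0],-1],[[0.15,0.4,-0.2],[0,0,0],-1],[[0.15,0.4,-0.2],[0,0,0],-1],[[0.15,0.4,-0.2],[0,0,0],-1]]'
python3 -m crank '[[[0.12,0.34,0],[0,0,0],-1],[[0,0,0],[0,0,0],-1],[[0,0,0],[0,0,0],-1],[[0,0,0],[0,0,0],-1]]'
cat > rk.py <<'E'
from h import *
im,P=snap('wrist'); save(im,'w2.png'); o=robot.observe()
def rect(n,q):
    if len(q)<5: return print(n,len(q))
    r=cv2.minAreaRect(q[:,:2].astype(np.float32)); print(n,len(q),np.round(r[0],4),np.round(r[1],4),round(r[2],1),'z',np.median(q[:,2]).round(4),q[:,2].max().round(3))
q=P.reshape(-1,3); I=im.reshape(-1,3)
m=(np.hypot(q[:,0]-.5255,q[:,1]+.032)<.06)&(q[:,2]>.15)&(q[:,2]<.18)
rect('bar',q[m]); rect('sleeve',q[m&(I.max(1)<60)])
m=(abs(q[:,0]-.5255)<.05)&(abs(q[:,1]+.032)<.06)&(q[:,2]>.01)&(q[:,2]<.05); rect('tray',q[m])
for n,y in(('S',.030),('M',-.066)):
    m=(abs(q[:,0]-.665)<.03)&(abs(q[:,1]-y)<.045)&(q[:,2]>.15)&(q[:,2]<.2); rect(n,q[m])
m=(abs(q[:,0]-.62)<.04)&(abs(q[:,1]+.11)<.03)&(q[:,2]>.15)&(q[:,2]<.21); rect('pull',q[m])
print(o['position'],o['orientation'])
E
python3 rk.py
```

```text
time: 1.78
position: [0.5014, -0.098, 0.3131]
orientation: [0.775, 0.632, -0.001, -0.001]
force: [1.0, -1.2, -0.5]
grip_width: 1.002
grasp_force: 0.0
time: 2.12
position: [0.5134, -0.0654, 0.314]
orientation: [0.774, 0.633, -0.001, -0.001]
force: [-0.4, -0.0, -0.8]
grip_width: 1.004
grasp_force: 0.0
bar 837 [ 0.5276 -0.031 ] [0.0878 0.0119] 78.5 z 0.1641 0.168
sleeve 0
tray 918 [ 0.528  -0.0305] [0.0867 0.0575] 78.9 z 0.0322 0.035
S 768 [0.6627 0.0315] [0.0196 0.052 ] 4.8 z 0.1833 0.188
M 805 [ 0.6708 -0.0679] [0.02   0.0522] 5.2 z 0.1787 0.187
pull 624 [ 0.6093 -0.1083] [0.016  0.0166] 86.6 z 0.1898 0.199
[ 0.51347961 -0.06620244  0.3142024 ] [ 7.74862308e-01  6.32129638e-01 -5.99660856e-04 -4.07356928e-04]
```

View pics/w2.png

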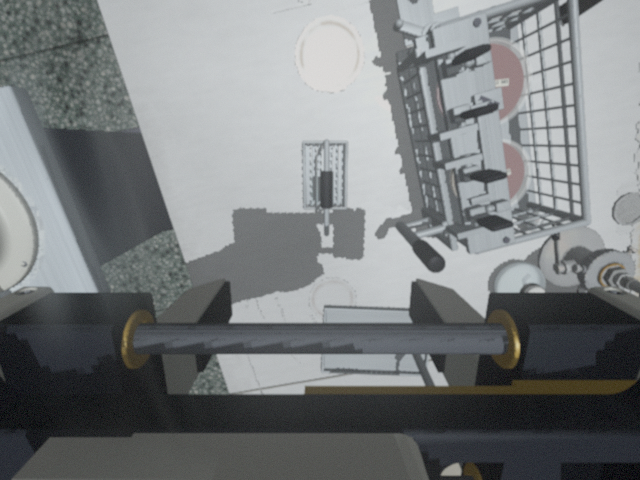

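The rack handle (sleeve at (326,190)) is in view, as are the catches and the pull top at (432,258). The rack grip point is at (0.5276,-0.031), already aligned in yaw. I'll grip it next.

```bash
python3 -m crank '[[[0.14,0.35,-0.1],[0,0,0],-1],[[0,0,-0.35],[0,0,0],-1],[[0,0,-0.35],[0,0,0],-1],[[0,0,-0.35],[0,0,0],-1],[[0,0,-0.35],[0,0,0],-1],[[0,0,-0.22],[0,0,0],-1],[[0,0,0],[0,0,0],-1],[[0,0,0],[0,0,0],-1]]'
python3 -m crank '[[[0,0,0],[0,0,0],1],[[0,0,0],[0,0,0],1],[[0,0,0],[0,0,0],1],[[0,0,0],[0,0,0],1],[[0,0,0],[0,0,0],1],[[0,0,0],[0,0,0],1],[[0,0,0],[0,0,0],1],[[0,0,0],[0,0,0],1]]' 30
```

```text
time: 2.83
position: [0.5271, -0.0308, 0.1422]
orientation: [0.775, 0.632, -0.001, -0.001]
force: [-0.1, 0.2, 0.2]
grip_width: 1.002
grasp_force: 0.0
time: 3.5
position: [0.528, -0.029, 0.143]
orientation: [0.774, 0.633, 0.0, 0.0]
force: [-0.0, 0.2, 0.4]
grip_width: 0.469
grasp_force: 0.0
```

```bash
python3 -m crank '[[[0,0,0],[0,0,0],1],[[0,0,0],[0,0,0],1],[[0,0,0],[0,0,0],1],[[0,0,0],[0,0,0],1],[[0,0,0],[0,0,0],1],[[0,0,0],[0,0,0],1],[[0,0,0],[0,0,0],1],[[0,0,0],[0,0,0],1]]'
python3 -m crank '[[[0,0,0.1],[0,0,0],1],[[0,0,0.1],[0,0,0],1],[[0,0,0.2],[0,0,0],1],[[0,0,0.2],[0,0,0],1],[[-0.1,0,0.2],[0,0,0],1],[[-0.1,0,0.2],[0,0,0],1],[[0,0,0],[0,0,0],1],[[0,0,0],[0,0,0],1]]'
```

```text
time: 4.17
position: [0.5279, -0.029, 0.1429]
orientation: [0.774, 0.633, -0.0, -0.0]
force: [-1.0, 0.6, -1.2]
grip_width: 0.12
grasp_force: 30.0
time: 4.83
position: [0.5088, -0.0293, 0.2447]
orientation: [0.774, 0.633, 0.001, 0.002]
force: [0.0, -0.2, -1.6]
grip_width: 0.118
grasp_force: 30.0
```

```bash
python3 -m crank '[[[-0.1,-0.1,0],[0,0,-0.05],1],[[-0.1,-0.2,0],[0,0,0],1],[[-0.1,-0.3,0],[0,0,0],1],[[-0.1,-0.4,0],[0,0,0],1],[[-0.1,-0.4,0],[0,0,0],1],[[0,-0.4,0],[0,0,0],1],[[0,-0.3,0],[0,0,0],1],[[0,-0.2,0],[0,0,0],1]]'
python3 -m crank '[[[0,-0.16,0],[0,0,0],1],[[0,0,0],[0,0,0],1],[[0,0,0],[0,0,0],1],[[0,0,0],[0,0,0],1],[[0,0,0],[0,0,0],1]]'
cat > k2.py <<'E'
from h import *
im,P=snap('wrist'); save(im,'w3.png'); o=robot.observe(); p=o['position']
q=P.reshape(-1,3)
d=q[:,:2]-p[:2]; x=np.array([.972,-.235]);y=np.array([.235,.972]); a=d@x;b=d@y
m=(abs(a)<.035)&(abs(b)<.06)&(q[:,2]>p[2]-.165)&(q[:,2]<p[2]+.03)
for n,mm in(('tray',m&(q[:,2]<p[2]-.09)),('bar',m&(q[:,2]>p[2]+.005))):
    if mm.sum()<5: print(n,mm.sum()); continue
    r=cv2.minAreaRect(np.c_[a,b][mm].astype(np.float32)); print(n,mm.sum(),np.round(r[0],4),np.round(r[1],4),r[2],np.median(q[mm,2]),q[mm,2].min(),b[mm].min(),b[mm].max())
print(p,R.from_quat(o['orientation']).as_matrix()[:,1])
im,P=snap('scene'); save(cv2.resize(im[100:300,230:470],None,fx=3,fy=3),'s3.png')
E
python3 k2.py
```

```text
time: 5.5
position: [0.4566, -0.2637, 0.2418]
orientation: [0.788, 0.616, -0.001, -0.0]
force: [-0.3, -0.2, -2.2]
grip_width: 0.117
grasp_force: 30.0
time: 5.92
position: [0.4584, -0.2729, 0.2429]
orientation: [0.785, 0.619, 0.0, -0.0]
force: [-0.4, -0.3, -1.2]
grip_width: 0.117
grasp_force: 30.0
tray 5546 [0.0008 0.0002] [0.0576 0.0865] 0.2411813735961914 0.10782031964546243 0.10476096111217131 -0.043123090481396086 0.04347147487242283
bar 2962 [-0.0017  0.0043] [0.0744 0.0411] 67.95087432861328 0.26349749052122223 0.24802585653382592 -0.03683607582315 0.043052995582183715
[ 0.45842588 -0.27316176  0.24299785] [ 9.72427009e-01 -2.33207432e-01 -7.32530700e-05]
```

View pics/w3.png

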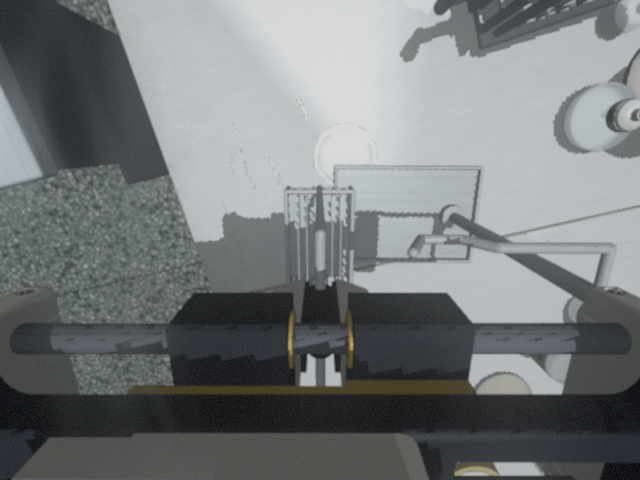

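The rack hangs upright and centred on the tool, with the near prong tip at (418,245). I'll advance over the tips and lower.

```bash
python3 -m crank '[[[0.01,-0.05,0],[0,0,0],1],[[0.16,-0.04,0],[0,0,0],1],[[0.16,-0.04,0],[0,0,0],1],[[0.16,-0.04,0],[0,0,0],1],[[0.16,-0.04,0],[0,0,0],1],[[0.02,0,0],[0,0,0],1],[[0,0,0],[0,0,0],1],[[0,0,0],[0,0,0],1]]'
python3 -m crank '[[[0,0,-0.1],[0,0,0],1],[[0,0,-0.1],[0,0,0],1],[[0,0,-0.1],[0,0,0],1],[[0,0,0],[0,0,0],1],[[0,0,0],[0,0,0],1]]'
cat > k3.py <<'E'
from h import *
p=robot.observe()['position'];im,P=snap('wrist'); save(im,'w4.png'); q=P.reshape(-1,3)
s=np.array([.5255,-.294]);x=np.array([.972,-.235]);y=np.array([.235,.972]); d=q[:,:2]-s; a=d@x;b=d@y
print('tcp in seat frame',(p[:2]-s)@x,(p[:2]-s)@y,p[2])
m=(abs(a)<.045)&(abs(b)<.06)&(q[:,2]<p[2]-.08)&(q[:,2]>.025)
r=cv2.minAreaRect(np.c_[a,b][m].astype(np.float32)); print('tray',m.sum(),np.round(r[0],4),np.round(r[1],4),r[2],np.median(q[m,2]))
m=(b>.02)&(b<.06)&(abs(a)<.06)&(q[:,2]>.19)&(q[:,2]<.28)
for k in np.arange(-.06,.06,.006):
    t=m&(a>=k)&(a<k+.006)
    if t.sum(): print(round(k,3),t.sum(),q[t,2].min().round(3),np.median(q[t,2]).round(3),q[t,2].max().round(3),'b',b[t].min().round(3),np.median(b[t]).round(3),b[t].max().round(3))
E
python3 k3.py
```

```text
time: 6.68
position: [0.5244, -0.2956, 0.2426]
orientation: [0.786, 0.618, -0.0, -0.001]
force: [0.1, -0.1, -1.5]
grip_width: 0.12
grasp_force: 30.0
time: 7.1
position: [0.5238, -0.2959, 0.2116]
orientation: [0.786, 0.618, -0.0, -0.001]
force: [0.5, -0.5, -1.1]
grip_width: 0.117
grasp_force: 30.0
tcp in seat frame -0.001184432670659963 -0.0021978431439009572 0.21163012582756396
tray 4794 [-0.001  -0.0027] [0.0576 0.0873] 0.0872834324836731 0.07664000254555312
-0.03 3 0.238 0.238 0.24 b 0.029 0.029 0.029
-0.024 222 0.228 0.239 0.242 b 0.026 0.03 0.032
-0.018 251 0.215 0.229 0.238 b 0.026 0.031 0.032
-0.012 185 0.211 0.216 0.224 b 0.026 0.03 0.032
-0.006 403 0.19 0.231 0.234 b 0.02 0.032 0.041
-0.0 453 0.19 0.231 0.234 b 0.02 0.032 0.041
0.006 147 0.212 0.215 0.217 b 0.026 0.03 0.032
0.012 182 0.213 0.218 0.224 b 0.026 0.03 0.032
0.018 208 0.217 0.226 0.231 b 0.026 0.03 0.032
0.024 204 0.224 0.231 0.233 b 0.026 0.03 0.032
0.03 193 0.227 0.231 0.233 b 0.026 0.03 0.032
0.036 196 0.228 0.231 0.233 b 0.026 0.03 0.032
0.042 190 0.228 0.231 0.233 b 0.026 0.03 0.032
0.048 193 0.227 0.231 0.233 b 0.026 0.03 0.032
0.054 188 0.227 0.231 0.233 b 0.026 0.03 0.032
```

View pics/w4.png

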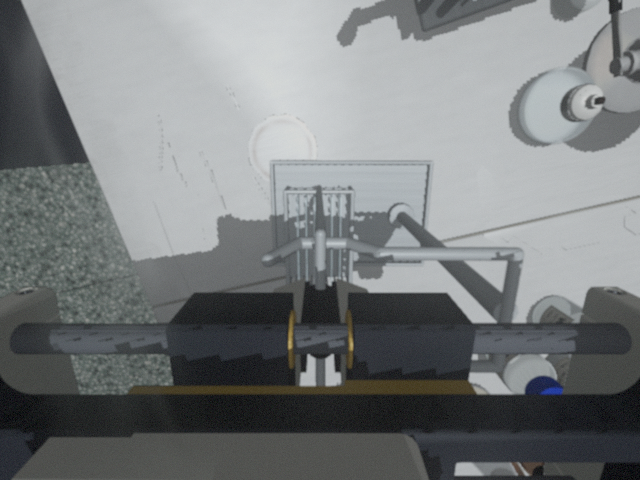

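The bar lies right over the near seat, at about (318,245), 10–12 mm above it. I'll lower it onto the prongs.

```bash
python3 -m crank '[[[0,0.02,-0.04],[0,0,0],1],[[0,0,-0.04],[0,0,0],1],[[0,0,-0.02],[0,0,0],1],[[0,0,-0.02],[0,0,0],1],[[0,0,0],[0,0,0],1],[[0,0,0],[0,0,0],1]]'
```

```text
time: 7.65
position: [0.5249, -0.2941, 0.2009]
orientation: [0.786, 0.618, -0.0, -0.0]
force: [0.4, -1.0, -0.6]
grip_width: 0.12
grasp_force: 30.0
```

```bash
python3 -m crank '[[[0,0,-0.02],[0,0,0],1],[[0,0,-0.01],[0,0,0],1],[[0,0,0],[0,0,0],1],[[0,0,0],[0,0,0],1]]'
```

```text
time: 7.98
position: [0.5254, -0.2943, 0.1995]
orientation: [0.786, 0.618, -0.0, 0.001]
force: [-2.5, 1.8, 6.9]
grip_width: 0.122
grasp_force: 30.0
```

```bash
python3 -m crank '[[[0,0,0],[0,0,0],0.6],[[0,0,0],[0,0,0],0.4],[[0,0,0],[0,0,0],0.2],[[0,0,0],[0,0,0],0],[[0,0,0],[0,0,0],0],[[0,0,0],[0,0,0],0],[[0,0,0],[0,0,0],0],[[0,0,0],[0,0,0],0]]'
python3 -m crank '[[[0,0,0.1],[0,0,0],0],[[0,0,0.3],[0,0,0],0],[[0,0,0.4],[0,0,0],0],[[-0.1,0.3,0.4],[0,0,-0.15],0],[[-0.1,0.3,0.2],[0,0,-0.15],-1],[[0,0.3,0],[0,0,-0.15],-1],[[0,0.3,0],[0,0,-0.15],-1],[[0,0.3,0],[0,0,-0.15],-1]]'
python3 - <<'E'
from h import *
im,P=snap('scene'); save(cv2.resize(im[100:300,230:470],None,fx=3,fy=3),'s5.png')
E
```

```text
time: 8.65
position: [0.5249, -0.294, 0.1978]
orientation: [0.786, 0.618, 0.0, -0.0]
force: [0.7, -0.1, 1.2]
grip_width: 0.499
grasp_force: 0.0
time: 9.32
position: [0.5069, -0.1482, 0.3323]
orientation: [0.933, 0.36, 0.001, 0.001]
force: [-0.4, -0.2, 0.2]
grip_width: 0.74
grasp_force: 0.0
```

View pics/s5.png

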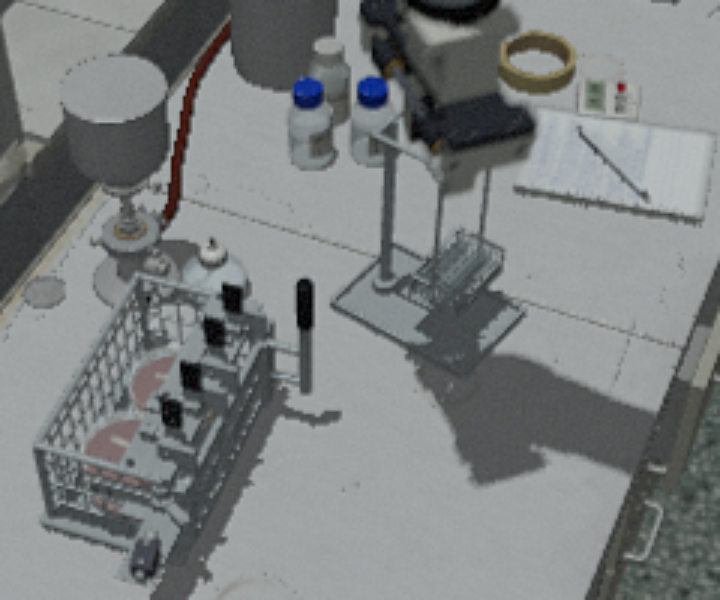

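The rack hangs on both prongs, upright, over the drip tray, at about (460,250) in the crop. Now the safety catch.

```bash
python3 -m crank '[[[0.25,0.3,0],[0,0,-0.15],-0.4],[[0.25,0.3,0],[0,0,-0.15],-0.4],[[0.25,0.3,0],[0,0,-0.15],-0.4],[[0.25,0.3,0],[0,0,-0.15],-0.4],[[0.25,0.3,0],[0,0,-0.15],-0.4],[[0.25,0.25,0],[0,0,-0.083],-0.4],[[0,0,0],[0,0,0],-0.4],[[0,0,0],[0,0,0],-0.4]]'
cat > k4.py <<'E'
from h import *
im,P=snap('wrist'); o=robot.observe(); p=o['position']; q=P.reshape(-1,3)
c,s=np.cos(.0815),np.sin(.0815)
for n,x,y in(('S',.6625,.031),('M',.6705,-.067)):
    d=q[:,:2]-[x,y]; a=d@[c,s]; b=d@[-s,c]
    m=(abs(a)<.016)&(abs(b)<.035)&(q[:,2]>.155)&(q[:,2]<.2)
    for k in (1,-1):
        t=m&(b*k>0); 
        if t.sum()>5: print(n,k,t.sum(),'a',a[t].min().round(4),a[t].max().round(4),'b',b[t].min().round(4),b[t].max().round(4),'z',q[t,2].max().round(3))
print(p,np.degrees(np.arctan2(*R.from_quat(o['orientation']).as_matrix()[[1,0],1])),o['grip_width'])
E
python3 k4.py
```

```text
time: 10.03
position: [0.6527, 0.0231, 0.3306]
orientation: [0.998, 0.059, -0.0, -0.001]
force: [-0.6, -0.3, 0.6]
grip_width: 0.7
grasp_force: 0.0
S 1 207 a -0.0079 0.0115 b 0.0186 0.0255 z 0.187
S -1 198 a -0.0085 0.0115 b -0.0263 -0.0192 z 0.187
M 1 275 a -0.0083 0.0113 b 0.0171 0.0244 z 0.187
M -1 340 a -0.0085 0.011 b -0.0264 -0.02 z 0.187
[0.65224785 0.02057182 0.33068023] -83.43324048675238 0.7019455383619608
```

```bash
python3 -m crank '[[[0.118,0.1,-0.2],[0,0,-0.042],-0.4],[[0,0,-0.3],[0,0,0],-0.4],[[0,0,-0.3],[0,0,0],-0.4],[[0,0,-0.3],[0,0,0],-0.4],[[0,0,-0.3],[0,0,0],-0.4],[[0,0,-0.25],[0,0,0],-0.4],[[0,0,-0.14],[0,0,0],-0.4],[[0,0,0],[0,0,0],-0.4]]' 25
python3 -m crank '[[[0,0,0],[0,0,0],0.2],[[0,0,0],[0,0,0],0.5],[[0,0,0],[0,0,0],1],[[0,0,0],[0,0,0],1],[[0,0,0],[0,0,0],1],[[0,0,0],[0,0,0],1],[[0,0,0],[0,0,0],1],[[0,0,0],[0,0,0],1]]'
```

```text
time: 10.75
position: [0.6614, 0.0268, 0.1485]
orientation: [0.999, 0.038, -0.003, 0.001]
force: [-0.9, -0.7, 0.3]
grip_width: 0.7
grasp_force: 0.0
time: 11.42
position: [0.6648, 0.0304, 0.153]
orientation: [0.999, 0.039, 0.001, -0.0]
force: [0.3, 1.2, 6.4]
grip_width: 0.306
grasp_force: 25.0
```

```bash
python3 -m crank '[[[0,0,0],[0,0,0],-0.4],[[0,0,0],[0,0,0],-0.4],[[0,0,0],[0,0,0],-0.4],[[0,0,0],[0,0,0],-0.4],[[0,0,0],[0,0,0],-0.4],[[0,0,0],[0,0,0],-0.4],[[0,0,0.3],[0,0,0],-0.4],[[0,0,0.4],[0,0,0],-0.4]]'
python3 -m crank '[[[0,0,0.4],[0,0,0],-0.4],[[0,-0.25,0.3],[0,0,0],-0.4],[[0,-0.25,0],[0,0,0],-0.4],[[0,-0.25,0],[0,0,0],-0.4],[[0.07,-0.22,0],[0,0,0],-0.4],[[0,0,0],[0,0,0],-0.4],[[0,0,0],[0,0,0],-0.4],[[0,0,0],[0,0,0],-0.4]]'
python3 k4.py
```

```text
time: 12.08
position: [0.661, 0.0287, 0.2179]
orientation: [0.999, 0.039, -0.004, 0.0]
force: [2.0, -0.3, 0.4]
grip_width: 0.699
grasp_force: 0.0
time: 12.75
position: [0.6709, -0.0666, 0.2915]
orientation: [0.999, 0.039, -0.0, -0.001]
force: [0.0, 0.4, 0.7]
grip_width: 0.7
grasp_force: 0.0
S 1 445 a -0.008 0.0114 b 0.0078 0.0142 z 0.187
S -1 395 a -0.0075 0.0113 b -0.0169 -0.0093 z 0.187
M 1 259 a -0.0083 0.0113 b 0.0169 0.024 z 0.187
M -1 270 a -0.0083 0.0111 b -0.028 -0.0209 z 0.187
[ 0.67086465 -0.06566375  0.29159701] -85.41233910297277 0.6985898817248676
```

Safety catch is in and stays. Now the main catch.

```bash
python3 -m crank '[[[0.01,-0.025,-0.3],[0,0,0],-0.4],[[0,0,-0.3],[0,0,0],-0.4],[[0,0,-0.3],[0,0,0],-0.4],[[0,0,-0.3],[0,0,0],-0.4],[[0,0,-0.18],[0,0,0],-0.4],[[0,0,0],[0,0,0],-0.4],[[0,0,0],[0,0,0],-0.4],[[0,0,0],[0,0,0],0.2]]'
python3 -m crank '[[[0,0,0],[0,0,0],0.5],[[0,0,0],[0,0,0],1],[[0,0,0],[0,0,0],1],[[0,0,0],[0,0,0],1],[[0,0,0],[0,0,0],1],[[0,0,0],[0,0,0],1],[[0,0,0],[0,0,0],1],[[0,0,0],[0,0,0],1]]'
python3 -m crank '[[[0,0,0],[0,0,0],-0.4],[[0,0,0],[0,0,0],-0.4],[[0,0,0],[0,0,0],-0.4],[[0,0,0],[0,0,0],-0.4],[[0,0,0],[0,0,0],-0.4],[[0,0,0],[0,0,0],-0.4],[[0,0,0.3],[0,0,0],-0.4],[[0,0,0.4],[0,0,0],-0.4]]'
python3 -m crank '[[[0,0,0.4],[0,0,0],-0.4],[[-0.1,0,0.4],[0,0,0],-0.4],[[-0.2,0,0],[0,0,0],-0.4],[[-0.2,0,0],[0,0,0],-0.4],[[0,0,0],[0,0,0],-0.4],[[0,0,0],[0,0,0],-0.4]]'
python3 k4.py
python3 - <<'E'
from h import *
im,P=snap('wrist'); q=P.reshape(-1,3)
m=(abs(q[:,0]-.609)<.025)&(abs(q[:,1]+.109)<.025)&(q[:,2]>.15)&(q[:,2]<.21)
print(cv2.minAreaRect(q[m][:,:2].astype(np.float32)),q[m].max(0),q[m].min(0))
E
```

```text
time: 13.47
position: [0.6732, -0.0685, 0.1554]
orientation: [0.999, 0.04, 0.001, -0.0]
force: [0.9, -0.5, 0.9]
grip_width: 0.666
grasp_force: 0.0
time: 14.13
position: [0.6725, -0.0693, 0.1545]
orientation: [0.999, 0.039, 0.001, -0.0]
force: [-0.4, 1.4, 5.3]
grip_width: 0.306
grasp_force: 25.0
time: 14.8
position: [0.6689, -0.0704, 0.2198]
orientation: [0.999, 0.039, -0.004, -0.001]
force: [1.3, -1.0, -0.3]
grip_width: 0.7
grasp_force: 0.0
time: 15.3
position: [0.6215, -0.0704, 0.3042]
orientation: [0.999, 0.039, 0.0, 0.001]
force: [-0.1, -0.3, -0.6]
grip_width: 0.699
grasp_force: 0.0
S 1 441 a -0.0086 0.0112 b 0.0081 0.0142 z 0.187
S -1 384 a -0.0084 0.0112 b -0.0168 -0.0094 z 0.187
M 1 217 a -0.0085 0.0109 b 0.007 0.0138 z 0.187
M -1 221 a -0.0088 0.0108 b -0.018 -0.0109 z 0.188
[ 0.62213714 -0.07034396  0.30385329] -85.54371910625599 0.7039353367287634
((0.6103566288948059, -0.10956265032291412), (0.016116894781589508, 0.016011133790016174), 76.68030548095703) [ 0.61848534 -0.10124181  0.19836036] [ 0.60239542 -0.11801755  0.15001307]
```

```bash
python3 -m crank '[[[-0.06,-0.2,0],[0,0,0.155],-0.2],[[-0.06,-0.2,0],[0,0,0.155],-0.2],[[0,0,0],[0,0,0.155],-0.2],[[0,0,0],[0,0,0.155],-0.2],[[0,0,0],[0,0,0.155],-0.2],[[0,0,0],[0,0,0.155],-0.2],[[0,0,0],[0,0,0.155],-0.2],[[0,0,0],[0,0,0.155],-0.2]]' 40
python3 -m crank '[[[0,0,0],[0,0,0.155],-0.2],[[0,0,0],[0,0,0.155],-0.2],[[0,0,0],[0,0,0.155],-0.2],[[0,0,0],[0,0,0.155],-0.2],[[0,0,0],[0,0,0.144],-0.2],[[0,0,0],[0,0,0],-0.2],[[0,0,0],[0,0,0],-0.2]]'
python3 - <<'E'
from h import *
o=robot.observe(); print(o['position'],np.degrees(np.arctan2(*R.from_quat(o['orientation']).as_matrix()[[1,0],1])),o['qpos'].round(2))
E
```

```text
time: 16.07
position: [0.6108, -0.1099, 0.303]
orientation: [0.863, 0.505, 0.0, -0.001]
force: [0.3, -0.1, -0.7]
grip_width: 0.598
grasp_force: 0.0
time: 16.65
position: [0.6105, -0.1099, 0.303]
orientation: [0.679, 0.734, 0.0, -0.001]
force: [0.3, 0.5, 0.2]
grip_width: 0.598
grasp_force: 0.0
[ 0.61052554 -0.10991624  0.30303381] 4.455495648838997 [ 0.83  0.53 -1.    1.53  0.45  1.33 -0.14]
```

```bash
python3 -m crank '[[[0,0,-0.3],[0,0,0],-0.2],[[0,0,-0.4],[0,0,0],-0.2],[[0,0,-0.4],[0,0,0],-0.2],[[0,0,-0.3],[0,0,0],-0.2],[[0,0,-0.13],[0,0,0],-0.2],[[0,0,0],[0,0,0],0.2],[[0,0,0],[0,0,0],1],[[0,0,0],[0,0,0],1]]' 40
python3 -m crank '[[[0,0,0],[0,0,0],1],[[0,0,0],[0,0,0],1],[[0,0,0],[0,0,0],1],[[0,0,0],[0,0,0],1],[[0,0,0],[0,0,0],1],[[0,0,0],[0,0,0],1]]'
python3 - <<'E'
import numpy as np
H=np.array([.6594,.0875]); r0=np.array([.6104,-.1096])-H
p=H+r0
for k in range(1,27):
    t=-np.radians(3.5*k); c,s=np.cos(t),np.sin(t); n=H+np.array([c*r0[0]-s*r0[1],s*r0[0]+c*r0[1]])
    print(k,round(3.5*k*np.pi/180,2),((n-p)*10).round(3),n.round(4)); p=n
E
```

```text
time: 17.32
position: [0.612, -0.1095, 0.153]
orientation: [0.678, 0.735, 0.001, 0.001]
force: [0.1, -0.4, 0.2]
grip_width: 0.432
grasp_force: 0.0
time: 17.82
position: [0.6077, -0.1104, 0.1517]
orientation: [0.678, 0.735, -0.002, -0.001]
force: [-11.1, -1.2, 8.8]
grip_width: 0.178
grasp_force: 40.0
1 0.06 [-0.119  0.034] [ 0.5985 -0.1062]
2 0.12 [-0.117  0.041] [ 0.5867 -0.1022]
3 0.18 [-0.114  0.048] [ 0.5753 -0.0974]
4 0.24 [-0.111  0.055] [ 0.5642 -0.0919]
5 0.31 [-0.108  0.061] [ 0.5534 -0.0857]
6 0.37 [-0.104  0.068] [ 0.543  -0.0789]
7 0.43 [-0.099  0.074] [ 0.5331 -0.0715]
8 0.49 [-0.095  0.08 ] [ 0.5236 -0.0635]
9 0.55 [-0.09   0.086] [ 0.5146 -0.055 ]
10 0.61 [-0.084  0.091] [ 0.5062 -0.0458]
11 0.67 [-0.079  0.096] [ 0.4984 -0.0362]
12 0.73 [-0.073  0.101] [ 0.4911 -0.0262]
13 0.79 [-0.066  0.105] [ 0.4845 -0.0157]
14 0.86 [-0.06   0.109] [ 0.4785 -0.0048]
15 0.92 [-0.053  0.112] [0.4732 0.0064]
16 0.98 [-0.046  0.115] [0.4686 0.0179]
17 1.04 [-0.039  0.118] [0.4647 0.0297]
18 1.1 [-0.032  0.12 ] [0.4615 0.0417]
19 1.16 [-0.024  0.122] [0.4591 0.0538]
20 1.22 [-0.017  0.123] [0.4574 0.0661]
21 1.28 [-0.009  0.124] [0.4565 0.0785]
22 1.34 [-0.002  0.124] [0.4563 0.0909]
23 1.4 [0.006 0.124] [0.4569 0.1033]
24 1.47 [0.013 0.123] [0.4583 0.1156]
25 1.53 [0.021 0.122] [0.4604 0.1279]
26 1.59 [0.028 0.121] [0.4632 0.1399]
```

```bash
python3 -m crank '[[[-0.12,0.03,0],[0,0,-0.078],1],[[-0.12,0.04,0],[0,0,-0.078],1],[[-0.11,0.05,0],[0,0,-0.078],1],[[-0.11,0.055,0],[0,0,-0.078],1]]'
python3 -m crank '[[[0,0,0],[0,0,0],1],[[0,0,0],[0,0,0],1]]'
```

```text
time: 18.15
position: [0.564, -0.0939, 0.1518]
orientation: [0.764, 0.645, -0.0, 0.001]
force: [0.4, -1.7, 2.6]
grip_width: 0.177
grasp_force: 40.0
time: 18.32
position: [0.5639, -0.0938, 0.1517]
orientation: [0.762, 0.647, -0.001, 0.001]
force: [-1.3, -4.9, 4.9]
grip_width: 0.176
grasp_force: 40.0
```

```bash
python3 -m crank '[[[-0.108,0.061,0],[0,0,-0.078],1],[[-0.104,0.068,0],[0,0,-0.078],1],[[-0.1,0.074,0],[0,0,-0.078],1],[[-0.095,0.08,0],[0,0,-0.078],1],[[-0.09,0.086,0],[0,0,-0.078],1],[[-0.084,0.091,0],[0,0,-0.078],1],[[-0.079,0.096,0],[0,0,-0.078],1],[[-0.073,0.101,0],[0,0,-0.078],1]]' 50
python3 -m crank '[[[-0.066,0.105,0],[0,0,-0.078],1],[[-0.06,0.109,0],[0,0,-0.078],1],[[-0.053,0.112,0],[0,0,-0.078],1],[[-0.046,0.115,0],[0,0,-0.078],1],[[0,0,0],[0,0,0],1]]'
```

```text
time: 18.98
position: [0.4904, -0.0296, 0.1516]
orientation: [0.898, 0.441, -0.001, 0.002]
force: [-2.3, -9.7, 9.6]
grip_width: 0.175
grasp_force: 50.0
time: 19.4
position: [0.4656, 0.0191, 0.1516]
orientation: [0.944, 0.329, -0.002, -0.0]
force: [-14.1, -2.5, 19.1]
grip_width: 0.174
grasp_force: 50.0
```

```bash
python3 -m crank '[[[-0.065,0.118,0.02],[0,0,-0.078],1],[[-0.032,0.12,0],[0,0,-0.078],1],[[-0.024,0.122,0],[0,0,-0.078],1],[[-0.017,0.123,0],[0,0,-0.078],1],[[-0.009,0.124,0],[0,0,-0.078],1],[[-0.002,0.124,0],[0,0,-0.078],1]]'
python3 -m crank '[[[0.006,0.124,0],[0,0,-0.078],1],[[0.013,0.123,0],[0,0,-0.078],1],[[0.021,0.122,0],[0,0,-0.078],1],[[0.028,0.121,0],[0,0,-0.078],1],[[0.035,0.119,0],[0,0,-0.078],1],[[0,0,0],[0,0,0],1],[[0,0,0],[0,0,0],1],[[0,0,0],[0,0,0],1]]'
python3 - <<'E'
from h import *
o=robot.observe(); d=o['position'][:2]-[.6594,.0875]; print(np.hypot(*d),(-104-np.degrees(np.arctan2(d[1],d[0])))%360*np.pi/180,o['qpos'].round(2),o['force'])
im,P=snap('scene'); save(cv2.resize(im[100:340,190:470],None,fx=2.5,fy=2.5),'s6.png')
E
```

```text
time: 19.9
position: [0.4539, 0.0902, 0.1518]
orientation: [0.989, 0.15, 0.0, -0.0]
force: [5.6, -2.4, -14.7]
grip_width: 0.179
grasp_force: 50.0
time: 20.57
position: [0.464, 0.1506, 0.1518]
orientation: [1.0, -0.001, -0.0, 0.0]
force: [3.8, -3.5, -11.2]
grip_width: 0.174
grasp_force: 50.0
0.20537214510072746 1.6387000558447011 [ 0.23  0.36 -0.7   2.01  0.3   0.88 -2.21] [  3.75752833  -3.50437731 -11.16853725]
```

View pics/s6.png

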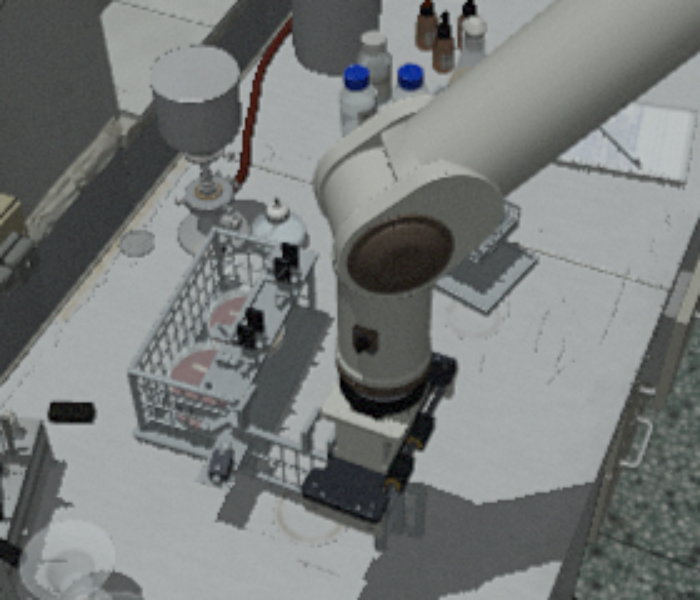

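The gate stands wide open, at about (275,460) to (330,480) in the crop, with the pull held at about 1.64 rad. The catches are in and the rack still hangs on the stand.

```bash
python3 -c "
from workcell import robot
print(robot.hand_in())"
```

```text
the job is handed in; nothing more can be done
None
```

I handed the job in at about 21 s: the rack hangs upright on both prongs, the safety catch then the main catch are snapped in, and the gripper is holding the gate open at about 1.64 rad (estimated from the tool position); the hand-in returned no verdict.

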